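# Bring a dosing pen through the guide eye to hover over the open bottle

## Task

Take the dosing pen (square handle, long tube) out of its rack, carry it over the tray of finished bottles without hitting the tray or its bottles, and pass its tube down through the guide eye above the open, uncapped bottle in the filling stand. Stop with the tip hovering about 6 mm above that bottle's mouth, upright and centred over it, ready to dose: the pen never touches the bottle and at the end does not touch the stand either. The program finishes while holding the pen motionless there; let go of nothing, and leave everything else standing where it is.

Things in the scene. Friction and masses are not known exactly. Their poses are not given: they have to be found in the camera images.
- pen: dosing pen, 85-170 g, hangs upright in either rack hole by its collar. Origin on its axis at the collar's underside, z up. Below: straight steel tube 8 mm diameter, 100 mm long, last 4 mm tapered. Above: round grey collar 28 mm diameter, 6 mm thick, then a square grey handle 24 x 24 mm, faces along the pen's x and y, 6 to 66 mm above the origin (black button to 68 mm). Pinch flat sides
- pen_tip (a point): the lower end of the pen's tube, 100 mm below the pen's origin on its axis
- probe: the other tool in the rack, to be left alone: same tube diameter and collar, but tube only 60 mm long and a ball knob 28 mm diameter as handle; top 44 mm above its origin, which lies at the underside of its collar. Pen and probe may hang in either hole.
- rack: fixed aluminium rack 110 x 200 mm, top surface 110 mm above the table; origin at the centre of its underside, z up. Two round vertical holes of 14 mm diameter through its 12 mm thick top plate, at 48 mm either side of its centre along its y. Below the plate it is open.
- stand: fixed filling stand; origin at the centre of its underside (z up). White base 140 (x) x 220 (y) x 16 mm with two round nests 43 mm wide, 8 mm deep, 55 mm either side of the centre along y. A steel post in the middle carries a crossbar along y with a guide eye at each end, straight above each nest. Its highest point is 150 mm above the table.
- eye_left (a point): centre of the guide eye at the stand's +y end, at its upper face, 150 mm above the table. The eye is a 32 x 32 mm steel plate, 10 mm thick, with a vertical through hole of 16 mm diameter; underside 140 mm above the table
- eye_right (a point): the same for the guide eye at the stand's -y end
- bottle: the open bottle: violet plastic, no cap, loose in one of the stand's two nests (either one), body 40 mm diameter, 95 mm tall, origin at the centre of its underside, which stands 8 mm above the table. It can sit up to about 1.5 mm off the eye's axis
- mouth (a point): centre of the open bottle's mouth, at its rim: 103 mm above the table, 37 mm below the underside of the eye above it. Neck 24 mm outside diameter, mouth 18 mm inside
- capped: violet plastic bottle closed with a white cap: body 40 mm diameter, 112 mm tall in all; origin at the centre of its underside; loose, stands in the stand's other nest, to be left alone
- tray: fixed cardboard tray 300 (x) x 120 (y) x 50 mm holding 10 fixed violet bottles with white caps, whose tops stand 116 mm above the table; between rack and stand; origin at the centre of its underside
- wash: white plastic bottle, 64 mm diameter, 160 mm tall, on the table beyond the rack, tray and stand; origin at its underside; leave alone
- beaker: clear open plastic cup, 70 mm diameter, 90 mm tall, beyond the rack, tray and stand; origin at its underside; leave alone
- jar: low white jar with a blue lid, 72 mm diameter, 75 mm tall, beyond the rack, tray and stand; origin at its underside; leave alone
- spare: violet plastic bottle closed with a white cap: body 40 mm diameter, 112 mm tall in all; origin at the centre of its underside; on the table beyond the rack, tray and stand; leave alone
- spare2: violet plastic bottle closed with a white cap: body 40 mm diameter, 112 mm tall in all; origin at the centre of its underside; on the table to the left of the stand; leave alone
Things that resemble listed ones, but are neither listed nor needed, are in the scene too. What is shaped like the pen but green is not meant.

How it is judged (in metres and radians):
On the way, in this order (a step that is already met when the one before it is completed fails the run):
1. the pen's tip is drawn up out of the rack, above the rack's top (height (world z) of pen_tip above 0.115 m and contact force between the fingers and pen above 0.5 N), for 0.1 s.
2. the pen's tube is down through the guide eye above the open bottle, held by the robot (((z of pen_tip in the frame of eye_left below -0.013 m and horizontal distance between pen_tip and eye_left below 0.009 m) or (z of pen_tip in the frame of eye_right below -0.013 m and horizontal distance between pen_tip and eye_right below 0.009 m)) and horizontal distance between pen_tip and mouth below 0.012 m and angle between pen's own z axis and vertical below 0.2 rad and contact force between the fingers and pen above 0.5 N), for 0.1 s.
At the end, for the whole second after the job is handed in: Pen still (under 20 mm/s), held by the fingers, tube through the eye; tip 1.5-12 mm above the open mouth, within 5 mm of its centre, within 0.1 rad of upright, touching neither bottle nor stand; bottle upright, moved under 10 mm, other things under 20 mm (((z of pen_tip in the frame of eye_left below -0.03 m and horizontal distance between pen_tip and eye_left below 0.009 m) or (z of pen_tip in the frame of eye_right below -0.03 m and horizontal distance between pen_tip and eye_right below 0.009 m)) and z of pen_tip in the frame of mouth between 0.0015 and 0.012 m and horizontal distance between pen_tip and mouth below 0.005 m and angle between each of pen, bottle's own z axis and vertical below 0.1 rad and linear speed of pen below 0.02 m/s and contact force between pen and bottle below 0.05 N and contact force between pen and stand below 0.1 N and contact force between the fingers and pen above 0.5 N and distance of each of probe, capped, wash, beaker, jar, spare, spare2 from where it was at the start of the episode below 0.02 m and distance of bottle from where it was at the start of the episode below 0.01 m); the arm keeps its last pose, push and grip.
It fails at once if the pen touches the open bottle (contact force between pen and bottle above 0.2 N).
It fails at once if the pen hits the tray or its bottles (contact force between pen and tray above 0.5 N).
It fails at once if the robot hits the tray or its bottles (contact force between the arm and tray above 0.5 N).
It fails at once if a bystander or the open bottle is moved by more than 20 mm (distance of any of probe, capped, wash, beaker, jar, spare, spare2, bottle from where it was at the start of the episode above 0.02 m).
It also fails if it takes over 48 s, if anything falls off the work surface, if the arm or the gripper's body presses on something with over 40 N, if the wrist force passes 120 N, or if a joint passes its speed limit or range.

## Robot

A 6-joint arm with a two-finger parallel gripper is mounted at the origin on the work surface. World frame = base frame: x ahead of the robot, y to its left, z up, the work surface at z = 0. Lengths are in mm, angles in rad, forces in N, time in s.
With the tool pointing down it reaches from about 300 to 775 mm from the base axis. Payload 14.6 kg.
Tool frame: the origin (TCP) lies on the centre line of the jaws, within the pads' length; the fingertips stand 19 mm ahead of it and the grasp point (between the pads) is the TCP (bot.tip_reach is the distance from the TCP to the fingertips, in mm); z points along the fingers, y is the line along which they close (so a half turn about z gives the same grasp; the last joint's range is limited). The gripper opens to 85 mm and grips with 20 to 120 N. Pads are 22 mm wide; open, the fingers measure 114 mm over their backs; the gripper's body (76 mm by 85 mm) begins 54 mm behind the grasp point. The pads swing forward as they close: fully open they stand 13 mm farther back than shut.
Start: joints at [-1.264, 0.3, 1.521, -0, 1.321, -0.067], TCP at [200.828, -512.013, 250.281] pointing down, gripper open.
Joint ranges: [-3.03, 3.03], [-0.79, 2.21], [0.23, 2.52], [-1.04, 4.18], [0, 3.07], [-2.55, 2.55]. Speed limits (rad/s): [2.22, 2.22, 2.57, 3.14, 3.14, 3.14].

## Interface

Orientations are given as a unit quaternion [w, x, y, z].
In Python, from rig import bot gives the robot as it stands. Calls block until the motion is done:
- bot.move_to(position, orientation): joint-space move of the TCP to a pose.
- bot.servo_line(position, attitude=None, speed=150, until_force=None): straight line of the TCP; attitude=None keeps the orientation; speed is the mean speed in mm/s. With until_force (N) it stops when the force on the tool has changed by that much, and returns True; else False.
- bot.move_joints(angles): joint-space move.
- bot.move_gripper(opening, grip_force=None): finger opening in mm; grip_force is the grip in N (None keeps the last); returns when the fingers have stopped.
- bot.dwell(seconds).
- bot.ik(position, orientation): joint angles nearest the present ones, or None.
- bot.read_state(): the state.
- bot.read_camera(name): name is "scene" or "top"; returns a dict with "image" (400x640x3 uint8, blue, green, red), "depth" (400x640 float32, mm along the optical axis (not along the pixel's ray), 0 where there is no reading), "fovy" (degrees; the focal length in pixels is half the picture's height over the tangent of half this angle, whatever the lens; pixels are square), "cx", "cy" (the principal point, pixels), "eye" and "attitude" of the camera in the world. Camera axes: x right, y down, z forward; pixel columns grow to the right and rows downward; lengths in mm; the calibration is good to about 2 mm. A picture is of the moment at which its call begins.
A pose or a line that the arm cannot do raises bot.MotionError and nothing moves.
- bot.finish_job(): hands the job in, once; it reports no verdict.
The state is a dict: "clock": time; "joint_positions": joint angles; "qvel": joint speeds; "effort": joint torques, N m; "ee_pos": TCP position; "tool_rot": TCP orientation; "ft_force": force on the tool from outside, world axes, zero at the start; "moment": the same for the moment, N m; "grip_width": finger opening in mm.
Only numpy, scipy, OpenCV 4.12 (cv2) and the standard library are available. Lean on these libraries where they do the work, as an engineer would, in place of code of your own. Each camera call takes 0.05 s, during which the arm holds its last target. There are 200 camera calls.

## Working session

There is one attempt and no reset: what is moved stays moved. The work goes in short steps, each a Python script; the robot and the scene stay as the last script left them, time stands still between calls to the robot, and variables do not carry over. Pictures are saved under pics/ and viewed, on a budget of 10 in all, crops included, one or two more only if the job needs it, and the job is handed in when it is done.

```bash
ls; mkdir -p pics
cat > h.py <<'E'
import numpy as np, cv2
from scipy.spatial.transform import Rotation as R
from rig import bot
def rot(q): return R.from_quat([q[1],q[2],q[3],q[0]]).as_matrix()
def cam(n):
    c=bot.read_camera(n); h=c["image"].shape[0]
    c["f"]=h/2/np.tan(np.radians(c["fovy"])/2); c["R"]=rot(c["attitude"]); c["eye"]=np.array(c["eye"]); return c
def plane(c,uv,z):
    uv=np.atleast_2d(uv).astype(float)
    d=np.c_[(uv[:,0]-c["cx"])/c["f"],(uv[:,1]-c["cy"])/c["f"],np.ones(len(uv))]@c["R"].T
    return c["eye"]+d*((z-c["eye"][2])/d[:,2])[:,None]
def cloud(c):
    v,u=np.mgrid[:400,:640]; d=c["depth"]
    p=np.stack([(u-c["cx"])/c["f"]*d,(v-c["cy"])/c["f"]*d,d],-1)@c["R"].T+c["eye"]
    p[d==0]=np.nan; return p
def proj(c,P):
    q=(np.atleast_2d(P)-c["eye"])@c["R"]; return np.c_[q[:,0]/q[:,2]*c["f"]+c["cx"],q[:,1]/q[:,2]*c["f"]+c["cy"]]
def down(yaw):  # tool y axis at yaw+90deg
    q=(R.from_euler('z',yaw)*R.from_euler('x',np.pi)).as_quat(); return [q[3],q[0],q[1],q[2]]
E
python3 - <<'E'
from h import *
print(bot.read_state())
for n in("top","scene"):
    c=cam(n); print(n,c["eye"],c["R"].round(3).tolist(),c["f"],c["cx"],c["cy"],(c["depth"]==0).mean())
    cv2.imwrite(f"pics/{n}0.png",c["image"])
E
```

```text
pics
{'clock': 0.0, 'joint_positions': array([-1.26362470e+00,  3.00455307e-01,  1.52156414e+00, -1.12060414e-05,
        1.32069475e+00, -6.65904494e-02]), 'qvel': array([-0.00034829,  0.00039046,  0.00116883,  0.00191038, -0.00148665,
       -0.00068696]), 'effort': array([-1.41878254e-04, -5.43504274e+01, -3.61796594e+01,  3.90320020e-05,
        4.09165223e-03,  5.90387413e-05]), 'ee_pos': array([ 200.75413302, -511.83299911,  249.73712963]), 'tool_rot': array([-5.56070331e-04,  9.82588089e-01,  1.85796482e-01, -7.26819593e-05]), 'ft_force': array([-0.51095012, -0.36514101,  0.12525029]), 'moment': array([-0.05687348,  0.01701933, -0.03653567]), 'grip_width': 85.36778130675192}
top [ 432.28432628   75.33369406 1532.0930919 ] [[0.019, -0.993, 0.115], [-0.999, -0.022, -0.028], [0.03, -0.114, -0.993]] 469.1134040214377 316.8863087598184 198.52743775308127 0.00385546875
scene [1187.3907711  -399.19271737 1044.12100798] [[0.584, 0.624, -0.519], [0.812, -0.449, 0.373], [-0.0, -0.639, -0.769]] 477.4811357094379 316.6914034254641 199.2138765129774 0.00376171875
```

View pics/top0.png

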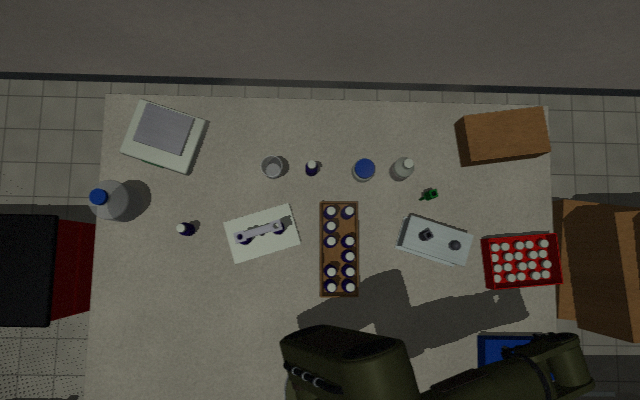

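View pics/scene0.png

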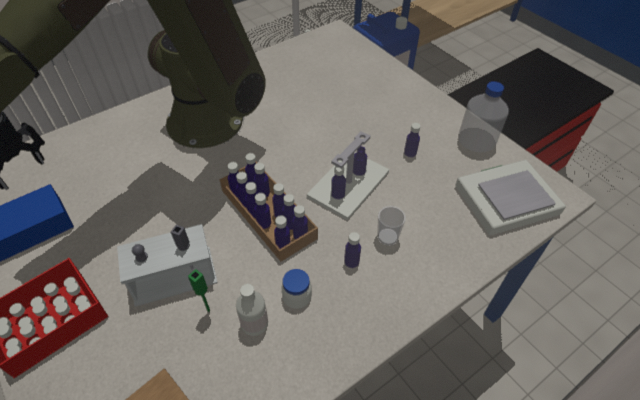

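Top view: rack at (435,240), with a square, black-buttoned tool at (425,234) and a round knob at (454,245). The green look-alike lies at (429,194), the tray at (339,248) and the stand at (262,233). Scene view: square handle at (180,238), knob at (139,252), green pen at (199,285). Candidates for the pen are therefore the square handle (top 425,234), the knob (454,245) and the green one (429,194). I choose the square grey handle and check it in a close crop, along with the stand to see which bottle is open.

Run:
```python
import cv2, numpy as np
t=cv2.imread("pics/top0.png"); s=cv2.imread("pics/scene0.png")
r=lambda im,x,y,w,h:np.clip(cv2.resize(im[y:y+h,x:x+w],(400,300),interpolation=cv2.INTER_CUBIC)*1.6,0,255).astype('uint8')
cv2.imwrite("pics/crop1.png",np.vstack([np.hstack([r(t,395,205,80,60),r(t,220,200,80,60)]),np.hstack([r(s,110,215,108,81),r(s,300,125,100,75)])]))
```

```text
(no output)
```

View pics/crop1.png

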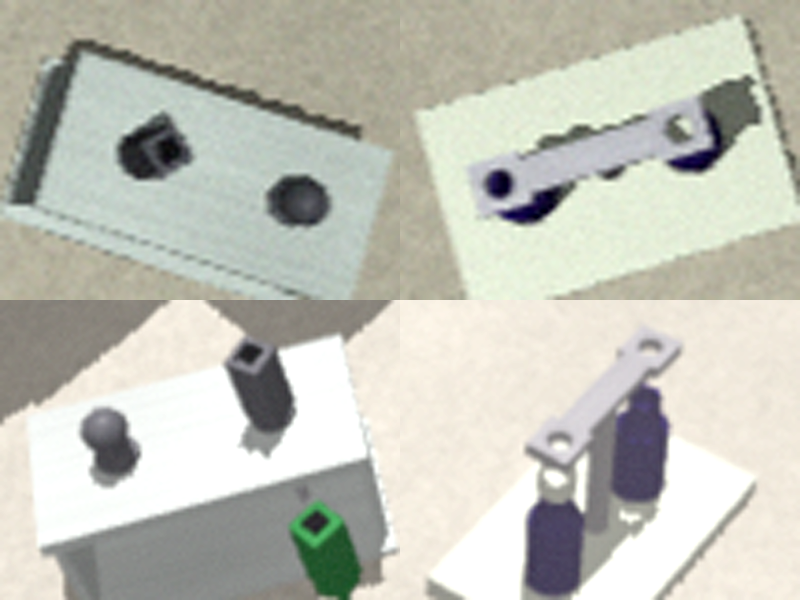

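Confirmed: the pen is the square grey handle at top (427,235), in the rack's +y hole. In the scene crop, the bottle under the far (+y) eye has an open violet neck, and the near one has a white cap. The target is eye_left, whose hole is at top (240,237). Next I measure.

```bash
cat > meas.py <<'E'
from h import *
ca={n:cam(n) for n in("top","scene")}
np.set_printoptions(precision=1,suppress=True)
for n,c in ca.items():
    P=cloud(c); g=cv2.cvtColor(c["image"],cv2.COLOR_BGR2GRAY); Z=P[...,2]
    # rough eye region
    bar=((np.abs(Z-150)<12)&(np.abs(P[...,0]-450)<160)&(P[...,1]>130)&(P[...,1]<420)).astype(np.uint8)
    k,l,st,ce=cv2.connectedComponentsWithStats(bar)
    i=1+np.argmax(st[1:,4]); m=(l==i).astype(np.uint8)
    cs,_=cv2.findContours(m,cv2.RETR_EXTERNAL,cv2.CHAIN_APPROX_NONE)
    q=plane(c,cs[0][:,0],150)[:,:2].astype(np.float32); (ctr,sz,a)=cv2.minAreaRect(q)
    print(n,"bar",st[i],np.array(ctr),np.array(sz),a)
    box=cv2.boxPoints((ctr,sz,a))
    e=[(box[j]+box[(j+1)%4])/2 for j in range(4)]; L=max(((e[j],e[j+2]) for j in(0,1)),key=lambda t:np.linalg.norm(t[0]-t[1]))
    u=(L[0]-L[1])/np.linalg.norm(L[0]-L[1]); u=u*np.sign(u[1]); print(" dir",u,np.degrees(np.arctan2(-u[0],u[1])), "eyes",ctr+55*u,ctr-55*u)
    # handle: top z>150
    hd=(Z>145)&(Z<190)&(np.abs(P[...,0]-450)<100)&(P[...,1]<-80)&(P[...,1]>-330)
    k,l,st,ce=cv2.connectedComponentsWithStats(hd.astype(np.uint8))
    for j in range(1,k):
        if st[j,4]>15: print(" handle comp",st[j],ce[j],"xy@176",plane(c,ce[j],176)[0],np.nanmedian(P[l==j],0))
    tp=(np.abs(Z-110)<6)&(np.abs(P[...,0]-450)<140)&(P[...,1]<-50)&(P[...,1]>-400)
    cs,_=cv2.findContours(tp.astype(np.uint8),cv2.RETR_EXTERNAL,cv2.CHAIN_APPROX_NONE); b=max(cs,key=cv2.contourArea)
    r=cv2.minAreaRect(plane(c,b[:,0],110)[:,:2].astype(np.float32)); print(" rack",r)
c=ca["top"]; np.save("top_gray.npy",c["image"])
np.set_printoptions(linewidth=250)
print(cv2.cvtColor(c["image"],cv2.COLOR_BGR2GRAY)[226:246,416:438]);print(c["image"][228:248,230:252,1])
s=ca["scene"]; print(cv2.cvtColor(s["image"],cv2.COLOR_BGR2GRAY)[222:250,168:194]); print(cloud(s)[222:250,168:194,2].round())
E
python3 meas.py
```

```text
top bar [233 219  50  25 410] [492.7 210.1] [ 32.3 141.9] 18.157445907592773
 dir [-0.3  1. ] 18.157467 eyes [475.5 262.3] [509.8 157.8]
 handle comp [420 230  13  11  94] [426.2 234.9] xy@176 [ 489.7 -282.2  176. ] [ 489.6 -282.3  174.3]
 rack ((479.07855224609375, -324.02398681640625), (185.64720153808594, 100.65251922607422), 73.17012786865234)
scene bar [331 131  39  38 461] [496.5 210.3] [ 36.8 150. ] 18.8688907623291
 dir [-0.3  0.9] 18.868885 eyes [478.7 262.4] [514.3 158.3]
 handle comp [170 225  17  19 211] [178.3 233.5] xy@176 [ 502.3 -286.8  176. ] [ 496.4 -286.2  172.1]
 rack ((481.55084228515625, -324.7056579589844), (185.8015594482422, 107.85253143310547), 73.32356262207031)
[[129 125 126 128 126 128 126 128 125 128 125 125 125 122 129 129 129 129 128 129 127 128]
 [127 131 128 126 130 132 129 126 125 127 126  93 105 129 124 125 125 127 125 127 124 127]
 [131 128 127 131 128 129 127 126 125  90  59  58  59 103 129 127 130 128 127 124 123 125]
 [125 130 128 132 129 128 130 130  90  59  56  57  50  87 118 122 127 130 130 127 126 124]
 [128 129 129 129 129 130  89  60  46 
[... 9261 characters left out ...]
20. 114. 109. 112. 111. 109. 112.]
 [111. 111. 112. 112. 108. 111. 114. 126. 129. 130. 130. 134. 138. 136. 137. 137. 131. 127. 124. 120. 117. 112. 111. 110. 112. 109.]
 [113. 112. 109. 108. 111. 113. 111. 109. 123. 126. 126. 130. 128. 131. 136. 132. 125. 123. 118. 115. 116. 112. 112. 109. 110. 112.]
 [114. 112. 111. 109. 113. 110. 111. 112. 108. 123. 123. 123. 125. 129. 128. 127. 128. 122. 115. 117. 113. 110. 113. 108. 110. 112.]
 [111. 112. 112. 110. 110. 112. 112. 112. 114. 113. 117. 115. 122. 122. 123. 127. 123. 120. 119. 114. 112. 111. 111. 111. 109. 111.]
 [113. 113. 112. 112. 112. 112. 107. 113. 114. 111. 111. 114. 119. 119. 116. 120. 122. 116. 114. 113. 112. 109. 114. 112. 113. 110.]]
```

```bash
cat > m2.py <<'E'
from h import *
np.set_printoptions(precision=1,suppress=True)
for n in("top","scene"):
    c=cam(n); P=cloud(c); g=cv2.cvtColor(c["image"],cv2.COLOR_BGR2GRAY).astype(float)
    u0,v0=proj(c,[490,-281,177])[0]
    v,u=np.mgrid[:400,:640]; near=(abs(u-u0)<9)&(abs(v-v0)<9)
    b=near&(g<(24 if n=="top" else 38))&(P[...,2]>170); k,l,st,ce=cv2.connectedComponentsWithStats(b.astype(np.uint8)); i=1+np.argmax(st[1:,4])
    q=plane(c,np.c_[u[l==i],v[l==i]],178)[:,:2].astype(np.float32)
    print(n,"button",ce[i],st[i,4],plane(c,ce[i],178),cv2.minAreaRect(q))
    t=(near&(P[...,2]>173))
    q=plane(c,np.c_[u[t],v[t]],176)[:,:2].astype(np.float32); print(" topface",cv2.minAreaRect(q))
    h=np.array([475.5,262.3,150]) # eye hole
    uh,vh=proj(c,h)[0]; w=(np.hypot(u-uh,v-vh)<6)
    ref=112; wt=np.clip(ref-c["image"][...,1].astype(float),0,None)*w if n=="top" else None
    if wt is not None:
        ce=[(wt*u).sum()/wt.sum(),(wt*v).sum()/wt.sum()]; print(" hole px",ce,plane(c,ce,150))
    # stand base
    m=(abs(P[...,2]-16)<7)&(c["image"].min(2)>(120 if n=="top" else 150))&(abs(P[...,0]-492)<150)&(abs(P[...,1]-210)<150)
    cs,_=cv2.findContours(cv2.morphologyEx(m.astype(np.uint8),cv2.MORPH_OPEN,np.ones((3,3))),0,1); b=max(cs,key=cv2.contourArea)
    print(" base",cv2.minAreaRect(plane(c,b[:,0],16)[:,:2].astype(np.float32)))
    if n=="scene":
        uh,vh=proj(c,h)[0].round().astype(int); print(uh,vh); np.set_printoptions(linewidth=250); print(g[vh-9:vh+10,uh-10:uh+11].astype(int))
for a in(37,127,-53,-143):
    print(a,bot.ik([491,-281,150],down(np.radians(a-90))),bot.ik([476,262,254],down(np.radians(a-90))))
E
python3 m2.py
```

```text
top button [428.4 234.6] 15 [[ 490.6 -288.   178. ]] ((490.8529052734375, -288.30377197265625), (8.687313079833984, 8.936148643493652), 1.1425652503967285)
 topface ((490.05975341796875, -285.63934326171875), (23.17833709716797, 23.797019958496094), 26.680131912231445)
 hole px [np.float64(239.5337142857143), np.float64(236.76685714285713)] [[474.3 261.  150. ]]
 base ((492.36309814453125, 210.02035522460938), (138.349853515625, 217.6375732421875), 18.14385414123535)
scene button [176.9 228.9] 16 [[ 490.3 -284.   178. ]] ((489.9706115722656, -284.37921142578125), (9.497262001037598, 8.697729110717773), 25.206317901611328)
 topface ((492.1186218261719, -284.6034240722656), (25.665775299072266, 24.907228469848633), 29.880779266357422)
 base ((536.92529296875, 231.46580505371094), (64.61231994628906, 222.4113311767578), 26.5172176361084)
361 137
[[145 146 147 147 146 147 145 145 145 145 147 146 145 146 148 145 147 147 144 143 145]
 [145 147 148 150 148 146 145 144 143 145 145 145 143 145 146 148 147 148 147 145 143]
 [147 147 147 147 147 147 146 144 143 143 145 145 145 145 145 145 146 1
[... 926 characters left out ...]
2 129 124 124 123  99  92 118 141 147 149 149]
 [143 134 132 132 132 132 132 133 132 129 112  89  89  89  93 119 141 146 147 148 148]
 [135 132 133 133 133 133 133 132 132 115  89  80  81  91 121 142 145 147 147 148 150]
 [131 133 133 134 134 133 132 133 124  97  91 110 113 126 145 147 144 145 146 146 147]
 [133 134 135 135 134 133 134 124 101  80 103 134 147 150 151 146 144 146 148 147 148]
 [135 136 135 136 133 134 126  99  76  62  83 108 130 139 148 147 147 148 149 148 147]]
37 [-0.6  0.4  1.6 -0.   1.1  1.9] None
127 [-0.6  0.4  1.6 -0.   1.1  0.3] [ 0.4  0.3  1.5 -0.   1.3  1.4]
-53 None [ 0.4  0.3  1.5  0.   1.3 -1.8]
-143 [-0.6  0.4  1.6  0.   1.1 -1.2] [ 0.4  0.3  1.5  0.   1.3 -0.2]
```

Run:
```python
from h import *
np.set_printoptions(precision=1,suppress=True)
c=cam("scene"); q=plane(c,[(175.6,224.6),(184.3,227.6),(179,234.6),(169.7,232.3)],176)[:,:2]
print(q,q.mean(0)); 
for i in range(4): d=q[(i+1)%4]-q[i]; print(np.linalg.norm(d),np.degrees(np.arctan2(d[1],d[0]))%90)
t=cam("top"); q=plane(t,[(424,233),(433.4,236),(428.6,240)],176)[:,:2]; print(q)
for i in range(3): d=q[(i+1)%3]-q[i]; print(np.linalg.norm(d),np.degrees(np.arctan2(d[1],d[0]))%90)
def up(c,P,r,k):
    u,v=proj(c,P)[0]; M=np.float32([[k,0,200-k*u],[0,k,300-k*v]]); return cv2.warpAffine(c["image"],M,(400,600),flags=cv2.INTER_LANCZOS4)
im=np.hstack([up(t,[490,-286,176],0,22),up(c,[490,-285,176],0,20)])
im=np.clip(im*1.5,0,255).astype('uint8'); 
for a,(cc,k) in enumerate([(t,22),(c,20)]):
    u,v=proj(cc,[490,-286 if a==0 else -285,176])[0]; print("crop",a,"px = ",u,v,"+ (X-200,Y-300)/",k)
cv2.imwrite("pics/crop2.png",im)
```

```text
[[ 475.9 -281. ]
 [ 495.1 -268.7]
 [ 505.9 -286.8]
 [ 488.  -301. ]] [ 491.2 -284.4]
22.798127457304236 32.60408015190576
21.05021140478 30.8079707784021
22.834566156132357 38.257393414446824
23.296627298972595 31.164810367937335
[[ 495.  -275.7]
 [ 486.9 -303.2]
 [ 475.  -289. ]]
28.63449703697425 73.4603201487643
18.467439527525368 39.97560293289672
24.03083435646522 33.597963725927784
crop 0 px =  427.51861530233293 234.80369343636815 + (X-200,Y-300)/ 22
crop 1 px =  176.66476018316288 229.518474436914 + (X-200,Y-300)/ 20
```

View pics/crop2.png

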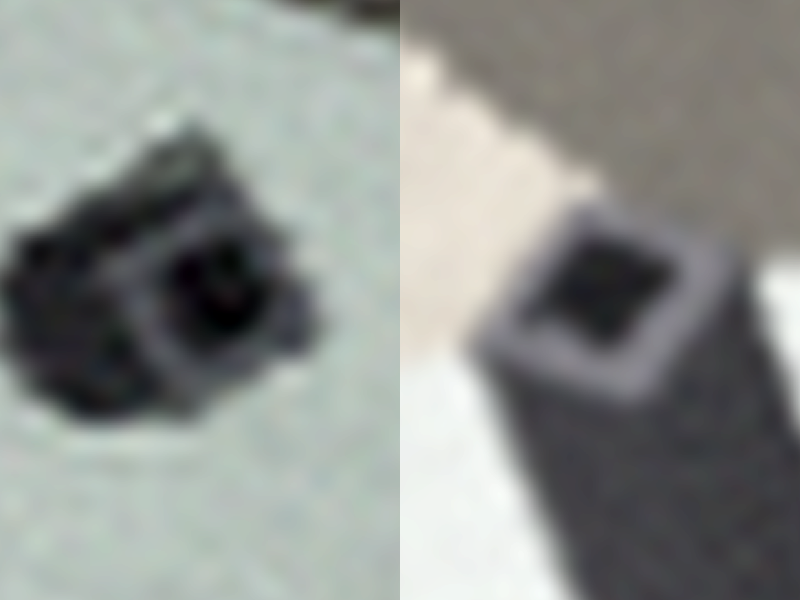

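The scene crop shows the handle's top face cleanly, with corners at about (175.4,224.3), (184.2,227.0), (178.9,235.0) and (169.9,231.8). The top crop agrees on yaw, about 32°, with the axis at about (490.8, -286). I'll grasp with the jaws closing along 122°.

Run:
```python
from h import *
np.set_printoptions(precision=2,suppress=True)
q=down(np.radians(32))
bot.move_to([490.8,-286,262],q)
bot.servo_line([490.8,-286,151],speed=120)
f0=bot.read_state()["ft_force"]
bot.move_gripper(15,grip_force=45)
s=bot.read_state(); print(s["clock"],s["grip_width"],f0,s["ft_force"],s["moment"],s["ee_pos"])
c=cam("scene"); P=proj(c,[490,-286,160])[0].astype(int)
cv2.imwrite("pics/grasp.png",cv2.resize(c["image"][P[1]-60:P[1]+60,max(P[0]-80,0):P[0]+80],(800,600),interpolation=cv2.INTER_CUBIC))
```

```text
3.4333 23.512855366141917 [-0.57 -1.07  0.38] [-0.49  0.3   2.4 ] [0.03 0.07 0.02] [ 490.87 -286.03  151.22]
```

View pics/grasp.png

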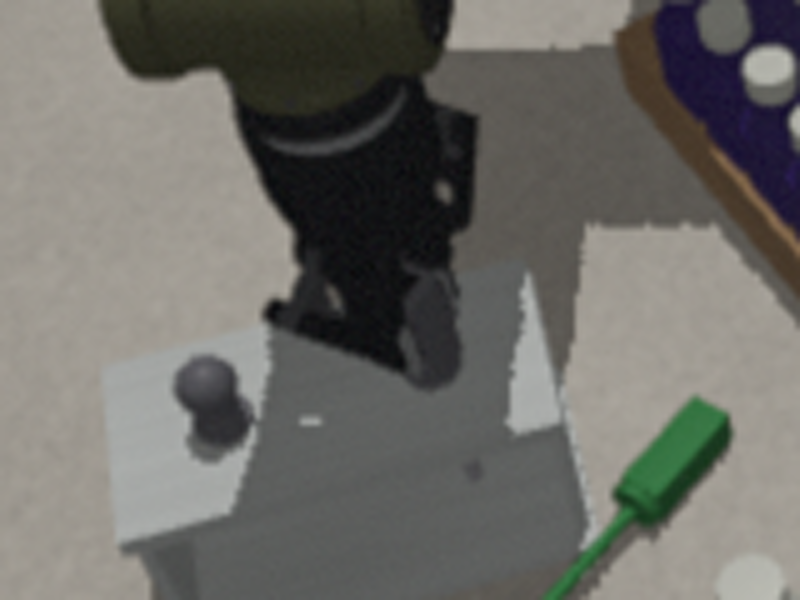

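The gripper closed to 23.5 mm on the 24 mm handle, and the picture shows the jaws on the pen with the probe untouched at (205,400). Next I lift, carry at height and hover above the left eye.

Run:
```python
from h import *
np.set_printoptions(precision=2,suppress=True)
bot.servo_line([490.8,-286,341],speed=130)
s=bot.read_state(); print(s["clock"],s["grip_width"],s["ft_force"])
bot.servo_line([475.5,262.3,341],speed=160)
bot.servo_line([475.5,262.3,313],speed=60)
bot.dwell(.3)
s=bot.read_state(); print(s["clock"],s["grip_width"],s["ft_force"],s["moment"],s["ee_pos"])
ims=[]
for n in("top","scene"):
    c=cam(n); cv2.imwrite(f"pics/hov_{n}.png",c["image"]); np.savez(f"hov_{n}.npz",**{k:c[k] for k in c})
    u,v=proj(c,[475,262,180])[0]; k=8 if n=="scene" else 8
    ims.append(cv2.warpAffine(c["image"],np.float32([[k,0,200-k*u],[0,k,300-k*v]]),(400,600),flags=cv2.INTER_CUBIC)); print(n,u,v,proj(c,[[475,262,150],[475,262,171],[475,262,271]]))
cv2.imwrite("pics/hov.png",np.clip(np.hstack(ims)*1.5,0,255).astype('uint8'))
```

```text
5.0917 23.54116043968158 [ 0.22  0.25 -1.35]
9.5833 23.38630756839599 [-0.3   0.22 -1.66] [ 0.05  0.   -0.01] [475.55 262.32 313.22]
top 237.7949732323674 236.1625910226399 [[239.2  236.52]
 [238.22 236.27]
 [233.11 234.99]]
scene 361.74021124485085 128.53027360051232 [[360.94 136.8 ]
 [361.5  131.04]
 [364.34 101.52]]
```

View pics/hov.png

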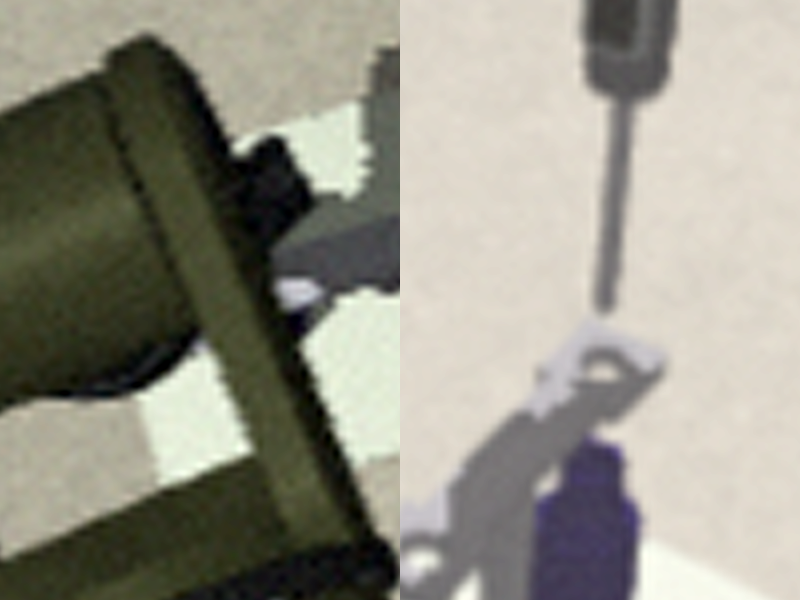

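The scene crop shows the pen hanging upright, with the tip at px (362.1,129.5) just above the eye hole at about (362.2,136.5). The arm hides the pen in the top view. I'll measure the tube against the eye in the scene view (pixels and depth), so that camera's bias cancels out.

```bash
cat > tube.py <<'E'
from h import *
np.set_printoptions(precision=2,suppress=True)
def tube(c,tcp,lo,hi):
    """subpixel tube centre per row + depth; lo,hi = z range (expected) used"""
    g=c["image"].astype(float).sum(2); out=[]
    a=proj(c,[tcp[0],tcp[1],hi])[0]; b=proj(c,[tcp[0],tcp[1],lo])[0]
    for v in range(int(np.ceil(a[1])),int(b[1])+1):
        u0=a[0]+(b[0]-a[0])*(v-a[1])/(b[1]-a[1]); us=np.arange(int(u0)-7,int(u0)+9)
        r=g[v,us]; bg=np.interp(us,[us[1],us[-2]],[r[:3].mean(),r[-3:].mean()]); w=np.clip(bg-r-40,0,None)
        if w.sum()<1: continue
        uc=(w*us).sum()/w.sum(); i=int(round(uc)); d=np.median(c["depth"][v,i-1:i+2]); out.append([uc,v,d,u0])
    return np.array(out)
E
python3 - <<'E'
from tube import *
c=dict(np.load("hov_scene.npz")); tcp=[475.55,262.32]
o=tube(c,tcp,176,264); print("u err px by row", (o[:,0]-o[:,3]))
X=np.c_[(o[:,0]-c["cx"])/c["f"]*o[:,2],(o[:,1]-c["cy"])/c["f"]*o[:,2],o[:,2]]@c["R"].T+c["eye"]
ok=abs(X[:,2]-220)<60; X=X[ok]; d=np.polyfit(X[:,2],X[:,:2],1); 
fwd=c["R"][:2,2]; fwd=fwd/np.linalg.norm(fwd)
print("axis xy at 171,221,271",[np.polyval(d[:,k],[171,221,271]) for k in(0,1)]," front-surface offset 4mm along",fwd, "slope",d[0])
res=X[:,:2]-np.c_[np.polyval(d[:,0],X[:,2]),np.polyval(d[:,1],X[:,2])]; print("resid std",res.std(0))
# tip row
u,v=proj(c,[475.55,262.32,150])[0]; print(c["image"][124:142,356:369].sum(2))
# plate in original image: depth cloud mean of the eye plate top and hole
s=cv2.imread("pics/scene0.png").astype(int)
print(s[128:142,354:372].sum(2)); P=cloud(c)
print("hole guess",plane(c,[(362.0,136.6)],150))
m=(abs(P[...,2]-150)<12)&(abs(P[...,0]-476)<45)&(abs(P[...,1]-250)<45); print("plate z",np.median(P[m][:,2]),m.sum())
E
```

```text
u err px by row [0.68 0.26 0.32 0.31 0.37 0.38 0.36 0.39 0.43 0.45 0.38 0.37 0.3  0.29
 0.37 0.38 0.33 0.42 0.43 0.49 0.5  0.47 0.36 0.23 0.3  0.41]
axis xy at 171,221,271 [array([477.21, 478.62, 480.03]), array([262.12, 260.82, 259.52])]  front-surface offset 4mm along [-0.81  0.58] slope [ 0.03 -0.03]
resid std [1.32 1.05]
[[422 425 426 428 431 373 271 234 281 403 428 433 439]
 [423 425 421 430 427 354 262 235 290 404 426 429 436]
 [423 425 427 436 437 345 250 238 331 414 430 429 431]
 [426 423 426 430 430 326 242 244 363 421 426 429 423]
 [426 424 425 424 421 319 237 242 362 425 426 428 429]
 [428 424 419 421 423 330 247 256 367 419 432 432 430]
 [427 424 417 417 421 373 308 333 409 426 428 424 427]
 [427 427 417 415 406 406 393 420 425 430 432 427 429]
 [426 423 420 406 400 400 401 414 423 429 435 435 432]
 [428 423 411 402 396 384 387 391 399 408 420 422 428]
 [426 412 401 393 373 347 346 350 365 387 391 406 411]
 [418 400 397 371 298 260 242 249 278 352 391 399 396]
 [401 399 395 341 258 263 271 253 230 283 351 394 395]
 [389 396 393 347 296 347 371 349 272 235 258 343 357]
 [3
[... 635 characters left out ...]
409 413 420 435 434 430 437 438]
 [435 435 432 421 407 398 379 352 353 355 371 393 400 410 420 422 425 434]
 [435 433 422 408 407 377 302 265 246 257 290 362 395 400 401 405 413 434]
 [424 419 409 404 399 346 265 271 277 258 242 314 387 405 400 379 383 432]
 [374 377 400 404 400 358 330 362 369 353 303 344 396 409 372 302 371 427]
 [344 341 387 399 400 400 408 423 427 419 390 398 405 377 299 284 384 431]
 [370 380 395 396 401 403 405 405 407 411 406 405 380 301 282 364 432 437]
 [395 393 394 399 401 401 399 401 401 407 406 382 303 284 357 430 443 443]
 [396 398 397 402 400 402 396 386 372 375 373 305 282 353 417 434 442 440]]
hole guess [[476.06 264.85 150.  ]]
plate z 150.64679180221333 234
```

```bash
cat >> tube.py <<'E'
def avg(n,N=12):
    cs=[cam(n) for _ in range(N)]; c=cs[0]; D=np.stack([x["depth"] for x in cs]); D[D==0]=np.nan
    c["depth"]=np.nan_to_num(np.nanmedian(D,0)); c["image"]=np.mean([x["image"] for x in cs],0); return c
def report(c,tcp,lo,hi):
    o=tube(c,tcp,lo,hi); d=o[:,2].copy()
    for i,(u,v) in enumerate(o[:,:2]):
        k=int(round(u)); d[i]=c["depth"][int(v),k]
    X=np.c_[(o[:,0]-c["cx"])/c["f"]*d,(o[:,1]-c["cy"])/c["f"]*d,d]@c["R"].T+c["eye"]
    f=c["R"][:2,2]/np.linalg.norm(c["R"][:2,2]); r=c["R"][:2,0]
    X=X[abs(X[:,2]-(lo+hi)/2)<(hi-lo)]
    lat=(X[:,:2]-tcp)@r; dep=(X[:,:2]-tcp)@f+4
    p=np.polyfit(X[:,2],dep,1); keep=abs(dep-np.polyval(p,X[:,2]))<2; p=np.polyfit(X[keep,2],dep[keep],1)
    print("n",keep.sum(),"lat",lat.mean(),"lat slope",np.polyfit(X[:,2],lat,1)[0],"depth off @lo,hi",np.polyval(p,[lo,hi]),"slope",p[0],"resid",(dep[keep]-np.polyval(p,X[keep,2])).std())
    return f,r
E
python3 - <<'E'
from tube import *
s=bot.read_state(); tcp=s["ee_pos"][:2]; print(s["ee_pos"],s["tool_rot"])
ax=rot(s["tool_rot"])[:,2]; print("tool z",ax)
c=avg("scene"); f,r=report(c,tcp,176,264)
P=cloud(c); m=(abs(P[...,2]-150)<4)&(abs(P[...,0]-493)<60)&(abs(P[...,1]-210)<90)
print("plate z",np.median(P[m][:,2]),m.sum())
# plate outline from averaged depth
m=m.astype(np.uint8); k,l,st,ce=cv2.connectedComponentsWithStats(m); i=1+np.argmax(st[1:,4]); 
q=plane(c,np.argwhere(l==i)[:,::-1],150)[:,:2].astype(np.float32); print(cv2.minAreaRect(q))
u=np.array([-np.sin(np.radians(18.2)),np.cos(np.radians(18.2))]); w=np.array([u[1],-u[0]])
for nm,e in(("along",u),("across",w)): t=q@e; print(nm,t.min(),t.max(),(t.min()+t.max())/2)
for H in([475.5,262.3],[476.06,264.85]): print(np.dot(H,u)-55,np.dot(H,w), "lat",np.dot(H-tcp,r),"dep",np.dot(H-tcp,f))
E
```

```text
[475.51 262.32 313.14] [-0.    0.96  0.28  0.  ]
tool z [ 0.  0. -1.]
n 25 lat 0.4915309007522891 lat slope -0.003816928481301721 depth off @lo,hi [0.65 0.35] slope -0.0033453005977036043 resid 0.5063944459607762
plate z 151.146413631491 393
((494.34033203125, 211.1890411376953), (33.311492919921875, 146.98548889160156), 18.8688907623291)
along -27.240182091379392 119.77858493083622 46.26920141972841
across 518.2443379524474 553.0136205803387 535.6289792663931
45.66241536234979 533.6371596257309 lat -0.02683360519834845 dep -0.0020384421701988703
47.909936539370804 534.9655980167909 lat 2.3702041108632717 dep 1.0320538705061502
```

With averaged depth the pen is vertical (slope 0.003), and the tube needs about 1.2 mm of lateral shift to centre on the hole. I correct that and descend with a force guard, stopping with the tip near z=118 to look.

Run:
```python
from tube import *
bot.servo_line([476.05,263.4,313],speed=20)
hit=bot.servo_line([476.05,263.4,259.5],speed=25,until_force=3)
bot.dwell(.3)
s=bot.read_state(); tcp=s["ee_pos"][:2]; print(hit,s["clock"],s["ee_pos"],s["grip_width"],s["ft_force"])
c=avg("scene"); report(c,tcp,160,212)
np.savez("dn.npz",**c); u,v=proj(c,[476,263,135])[0]; print(u,v, proj(c,[[tcp[0],tcp[1],118],[tcp[0],tcp[1],103]])); k=14
im=cv2.warpAffine(c["image"].astype(np.float32),np.float32([[k,0,400-k*u],[0,k,300-k*v]]),(800,600),flags=cv2.INTER_CUBIC)
cv2.imwrite("pics/dn.png",np.clip(im*1.6,0,255))
```

```text
False 13.125 [476.06 263.4  259.49] 23.527420019285422 [-0.43  0.3  -1.68]
n 11 lat 0.8054900713448218 lat slope -0.033578957129764525 depth off @lo,hi [0.72 0.14] slope -0.011182039164771698 resid 0.7230700711830859
361.06908796784415 140.88421774849093 [[360.76 145.32]
 [360.38 149.2 ]][ WARN:0@5.738] global loadsave.cpp:1063 imwrite_ Unsupported depth image for selected encoder is fallbacked to CV_8U.
```

View pics/dn.png

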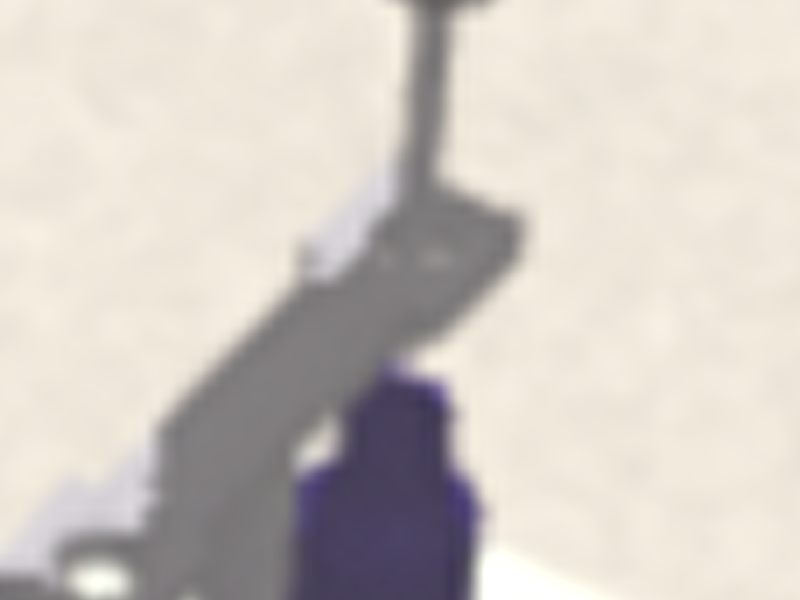

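The tube enters the eye hole without contact, with background visible on both sides of it at crop (390,255) and (435,255). The open violet neck lies below at about column 395. I check the bottle axis against the tube, then make the final descent.

Run:
```python
from tube import *
c=dict(np.load("dn.npz")); s=bot.read_state(); tcp=s["ee_pos"][:2]
P=cloud(c); f=c["R"][:2,2]/np.linalg.norm(c["R"][:2,2]); r=c["R"][:2,0]
im=c["image"]; vi=(im[...,0]>im[...,1]*1.25)&(np.linalg.norm(P[...,:2]-tcp,axis=2)<40)
from scipy.optimize import least_squares
for nm,lo,hi,rad in(("neck",84,101,12),("body",20,68,20)):
    X=P[vi&(P[...,2]>lo)&(P[...,2]<hi)]; lat=(X[:,:2]-tcp)@r; dep=(X[:,:2]-tcp)@f
    g=least_squares(lambda p:np.hypot(lat-p[0],dep-p[1])-rad,[0,0],loss="soft_l1").x
    print(nm,len(X),"lat range",lat.min(),lat.max(),"circle fit lat,dep",g)
```

```text
neck 52 lat range -11.290615445027823 11.076237135717257 circle fit lat,dep [ 0.61 -0.26]
body 133 lat range -16.585920761704323 16.302998704911182 circle fit lat,dep [0.94 0.97]
```

The bottle axis (lat 0.6–0.9 mm, depth -0.3 to 1.0 mm) coincides with the tube (lat 0.5–0.8 mm, depth about 0.5 mm). Final descent.

Run:
```python
from tube import *
hit=bot.servo_line([476.05,263.4,250.3],speed=15,until_force=2)
bot.dwell(.5)
s=bot.read_state(); tcp=s["ee_pos"][:2]; print(hit,s["clock"],s["ee_pos"],s["grip_width"],s["ft_force"],s["moment"],abs(s["qvel"]).max())
c=avg("scene",8); report(c,tcp,160,203)
# collar underside height check: handle/collar pixels near axis
o=cloud(c); f=c["R"][:2,2]/np.linalg.norm(c["R"][:2,2]); r=c["R"][:2,0]
lat=(o[...,:2]-tcp)@r; dep=(o[...,:2]-tcp)@f
m=(abs(lat)<6)&(abs(dep+14)<4)&(o[...,2]>190)&(o[...,2]<235); print("collar front z range",np.sort(o[m][:,2])[[0,1,2,-2,-1]],m.sum())
u,v=proj(c,[476,263,190])[0]; k=10
cv2.imwrite("pics/fin.png",np.clip(cv2.warpAffine(c["image"].astype(np.float32),np.float32([[k,0,300-k*u],[0,k,200-k*v]]),(600,500),flags=cv2.INTER_CUBIC)*1.6,0,255).astype('uint8'))
```

```text
False 14.9917 [476.06 263.39 250.32] 23.352761816660472 [ 0.04  0.66 -2.1 ] [-0.01  0.03 -0.01] 0.001200892090889198
n 6 lat 0.7418404272323864 lat slope -0.046875347512506396 depth off @lo,hi [ 1.41 -0.9 ] slope -0.05371888784925864 resid 0.641777224443779
collar front z range [211.25 211.68 211.91 228.71 234.08] 25
```

View pics/fin.png

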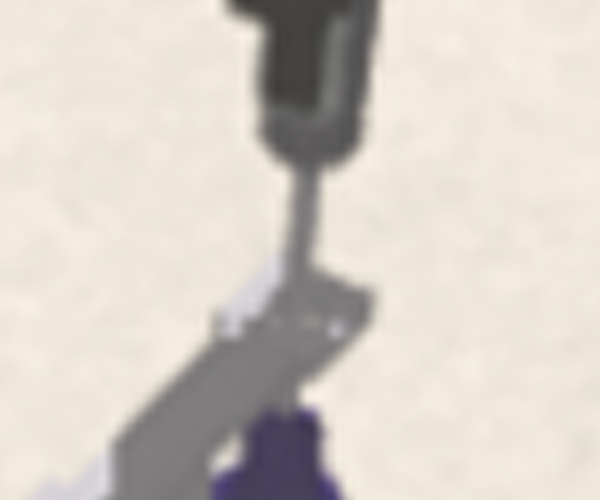

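The final picture shows the tube straight through the eye (column 300), with its end just showing above the violet neck at about (288,398). The collar bottom reads about 209–211 mm as expected, the force is unchanged and the arm is still. Handing in.

```bash
python3 -c "
from rig import bot
bot.finish_job(); print(bot.read_state()['clock'])"
```

```text
the job is handed in; nothing more can be done
the job is handed in; nothing more can be done
```

I handed the job in at about 15.5 s on the robot's clock, and it gave no verdict. The robot is holding the pen still, with its tube down through the left eye above the open bottle. I gripped the square-handled grey pen in the rack's +y hole, lifted it clear, carried it over the tray with the tip at about 200 mm, and centred it on the eye.

**Last checks:**
- **Position:** the gripper height puts the tip at about 109 mm, roughly 6 mm above the mouth. Sideways, the tube is within about 1 mm of the bottle axis in the scene camera.
- **Contact:** neither force-guarded descent tripped, and the wrist force stayed close to its value while carrying the pen. The grip width stayed at about 23.4 mm, and the joints were still.
- **Upright:** the pen measured vertical before insertion (0.3 hundredths of a rad). The final reading of about 0.05 rad on each axis came from only six noisy rows and disagrees with that. It is still inside the 0.1 rad limit.

**Weak points:**
- **Tip height:** the tip itself is mostly hidden behind the eye plate. Its height comes from where the pen was gripped; the collar's lowest reading was about 211 mm against an expected 209 mm.
- **Eye position:** the top and scene cameras disagreed on the eye by about 1–2 mm. I used the scene camera because it sees both pen and eye; the arm hides the pen from the top camera.
- **Other objects:** I did not re-measure the bystanders at the end. The probe looked untouched in the picture taken at the grasp.

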